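# Clamp a plaster mould half in the bench press

## Task

Lay the plaster mould half (the pale block with the two blue keys, keys up) gently in the channel of the green bench press, between the red sprung pad and the yellow lip. Then wind the handwheel clockwise by its red crank until the pad has pushed the mould under the lip and clamped it hard against the stop, the sprung pad pressed back more than half of its travel, but do not force the wheel after the pad is fully back. Let go and leave the other things on the bench where they are.

Things in the scene. Friction and masses are not known exactly. Their poses are not given: they have to be found in the camera images.
- vise: Green bench press fixed to the table, base 120 x 400 mm. Origin: centre of the base's underside, on the table. y runs along the channel from the handwheel (axis at y = -135 mm) to the stop (face at y = +150 mm); x is across, z up. The stop end is at most 88 mm above the table, the jaw 75 mm.
- bed: Steel channel floor, 20 mm above the table, and two guide rails on it; same frame as vise. The rails are 66 mm apart inside, their rounded tops 9 mm above the floor, and run from y = 0 to +150 mm.
- bed_top (a point): Point on the channel floor's surface at the middle of the press (vise x = y = 0, 20 mm above the table).
- stop: Fixed green end stop with a yellow lip. Origin: foot of the stop's face on the channel floor, at vise y = +150 mm. The lip overhangs the channel by 18 mm towards the pad, its underside 55 mm above the channel floor, its top 65 mm.
- stop_face (a point): Middle of the stop's face (24 mm above the channel floor), which the mould's end must touch.
- pad: Red pad, 56 mm wide, 46 mm high, 10 mm thick, on the moving jaw. Origin: centre of its front face, which presses on the mould. Free, its face lies 165 mm from the stop's face at jaw = 0, less jaw. Under load it springs back into the jaw by up to 10 mm (1.5 N per mm).
- jaw (a joint): Travel of the moving jaw towards the stop (m), 0 to 0.085; 4.775 mm per radian of the wheel (30 mm a turn). It starts at up to 0.02.
- wheel (a joint): Angle of the handwheel (rad), 0 to 17.8; grows clockwise seen from above, which drives the jaw towards the stop. Stiff enough to stay where it is left.
- wheel_hub (a point): On the handwheel's upright axis, at the crank's grip height, 133 mm above the table. Wheel: dark steel ring, outer radius 61 mm, its top 107 mm above the table.
- crank_grip (a point): Middle of the red upright crank handle on the wheel: 22 mm thick, from 109 to 151 mm above the table, 55 mm from the wheel's axis; this point is 133 mm above the table. It revolves freely on its pin.
- mould: Loose plaster mould half, off-white block 56 (x) x 100 (y) x 48 (z) mm, about 0.33 kg, with two blue round keys and a brown round cavity on top. Origin: centre of its underside, z up. It goes into the channel with its long y axis along the press, either way round.
- offcut: Bystander: tan plaster offcut without marks, 48 x 78 x 34 mm; origin under its centre.
- jar: Bystander: amber jar with green lid, 60 mm diameter, 68 mm high; origin under its centre.
- spray: Bystander: purple spray bottle, 195 mm high; origin under its centre.
- rasp: Bystander: flat rasp with wooden handle lying on the bench, about 260 mm long.
- brush: Bystander: brush lying on the bench.
- cup: Bystander: white cup, 76 mm diameter, 95 mm high.
- bowl: Bystander: red mixing bowl, 124 mm diameter, 60 mm high.

How it is judged:
By the outcome, as a careful person would: the job done as asked, in the order asked, and still so for the second after the job is handed in, with the robot touching nothing.
It also fails if it takes over 72 s, if anything falls off the work surface, if the arm or the gripper's body presses on something with over 40 N, if the wrist force passes 120 N, or if a joint passes its speed limit or range.

## Robot

A 6-joint arm with a two-finger parallel gripper is mounted at the origin on the work surface. World frame = base frame: x ahead of the robot, y to its left, z up, the work surface at z = 0. Lengths are in m, angles in rad, forces in N, time in s.
With the tool pointing down it reaches from about 0.25 to 0.775 m from the base axis. Payload 4 kg.
Tool frame: the origin (TCP) lies midway between the tips of the shut fingers; the grasp point (between the pads) lies 19 mm behind it; z points along the fingers, y is the line along which they close (so a half turn about z gives the same grasp; the last joint's range is limited). The gripper opens to 94 mm and grips with 3 to 60 N. Pads are 16 mm wide; open, the fingers measure 119 mm over their backs; the gripper's body (75 mm by 177 mm) begins 78 mm behind the grasp point.
Start: joints at [1.148, 0.087, 1.371, -0, 1.684, -0.103], TCP at [0.173, 0.522, 0.206] pointing down, gripper open.
Joint ranges: [-3.1, 3.1], [-0.76, 2.03], [0.27, 2.55], [-1.08, 4.22], [0.17, 2.65], [-2.57, 2.57]. Speed limits (rad/s): [2.79, 2.79, 3.14, 3.14, 3.14, 3.14].

## Interface

Orientations are given as [roll, pitch, yaw] about the fixed x, y, z axes, in that order (R = Rz(yaw) Ry(pitch) Rx(roll)).
In Python, from bench import sensors, eyes, job gives the robot as it stands.
- The arm moves only by the tool arm_command, never from a script. Its argument "series" is a list of rows, each a list of 7 numbers: the opening, from 0 (shut) to 1 (fully open), then the shift along the tool's x, y, z in cm, then the turn, a rotation vector about the tool's x, y, z in rad. In form: [[fingers, dx, dy, dz, wx, wy, wz], ...]. A call has 1 to 20 rows; each row shifts and turns the commanded pose from where the row before left it, along the tool's axes as they then stand; what a row does not reach is not made up. A row lasts 1/10 s, in which the tool goes at most 50 mm and 8.59 degrees, less where a joint would pass 70% of its speed; a pose out of reach is approached as far as the arm can. A call with a gripper value outside its range is refused whole. The fingers move at their own pace and stop on an object; the grip force is fixed at half the most. Time passes only in rows, so rows that do not move let the fingers close. It gives the time, the measured TCP pose, the force and the opening at its end, in the units of the state.
- sensors.get_obs(): the state, without advancing time (a new reading comes with each control period).
- eyes.snapshot(name): name is "scene" or "top"; returns the picture (400x640x3 uint8, blue, green, red); there is no depth.
- eyes.get_calibration(name): a dict with "mtx" (3x3 intrinsics, pixels), "R" (3x3) and "t" (3): a world point X has camera coordinates R X + t. Camera axes: x right, y down, z forward; pixel columns grow to the right and rows downward; lengths in m; the calibration is good to about 2 mm. A picture is of the moment at which its call begins. get_calibration takes no time and is no camera call.
- job.close_job(): hands the job in, once; it reports no verdict.
The state is a dict: "time": time; "joint_positions": joint angles; "qvel": joint speeds; "joint_torque": joint torques, N m; "tool_pos": TCP position; "ee_rot": TCP orientation; "wrist_force": force on the tool from outside, world axes, zero at the start; "wrist_torque": the same for the moment, N m; "width": finger opening in m.
Only numpy, scipy, OpenCV 4.12 (cv2) and the standard library are available. Lean on these libraries where they do the work, as an engineer would, in place of code of your own. Each camera call takes 0.05 s, during which the arm holds its last target. There are 200 camera calls.

## Working session

There is one attempt and no reset: what is moved stays moved. The work goes in short steps, Python scripts to look and compute and a tool call to move; the robot and the scene stay as the last step left them, time stands still between calls to the robot, and variables do not carry over. Pictures are saved under pics/ and viewed, on a budget of 10 in all, crops included, one or two more only if the job needs it, and the job is handed in when it is done.

Besides the shell and the picture viewer there is one more tool, called after "Request:" by a JSON object that holds its "method" and its "body". arm_command: Moves the arm, as the interface text tells. Its arguments: {"type":"object","properties":{"series":{"type":"array","items":{"type":"array","items":{"type":"number"}}}},"required":["series"]}

```bash
ls; mkdir -p pics
python3 - <<'E'
from bench import sensors, eyes
import cv2
o=sensors.get_obs(); print(o)
for n in("scene","top"):
    cv2.imwrite(f"pics/{n}0.png",eyes.snapshot(n)); c=eyes.get_calibration(n); print(n,c)
E
```

```text
pics
{'time': 0.0, 'joint_positions': array([ 1.14791059e+00,  8.79718440e-02,  1.37216451e+00, -1.52021895e-05,
        1.68359113e+00, -1.03096395e-01]), 'qvel': array([-0.00037457, -0.00028156,  0.00224012, -0.0006375 ,  0.00086775,
        0.00052612]), 'joint_torque': array([ 3.32777136e-04, -3.40182173e+01, -3.02432871e+01,  7.15572434e-02,
        3.29791463e-02, -1.77074157e-04]), 'tool_pos': array([0.17269704, 0.52164203, 0.20434048]), 'ee_rot': array([-3.13946760e+00, -2.04674982e-04,  2.82180139e+00]), 'wrist_force': array([-0.33654463,  0.59555603,  0.71047085]), 'wrist_torque': array([-0.03312883, -0.0074982 , -0.00201061]), 'width': 0.09390195384588193}
scene {'mtx': array([[379.36884704,   0.        , 319.27537223],
       [  0.        , 379.36884704, 201.54848426],
       [  0.        ,   0.        ,   1.        ]]), 'R': array([[ 0.50821572,  0.86121696, -0.0047041 ],
       [ 0.48194279, -0.28891921, -0.82719818],
       [-0.71375621,  0.41812802, -0.56189059]]), 't': array([-0.35726792, -0.18197794,  1.66144433])}
top {'mtx': array([[396.72838896,   0.        , 323.39495565],
       [  0.        , 396.72838896, 202.38527068],
       [  0.        ,   0.        ,   1.        ]]), 'R': array([[ 2.92005387e-02, -9.99566373e-01,  3.79398467e-03],
       [-9.87509365e-01, -2.94358263e-02, -1.54786262e-01],
       [ 1.54830821e-01,  7.73246843e-04, -9.87940696e-01]]), 't': array([0.03748846, 0.60790169, 1.30511808])}
```

View pics/scene0.png

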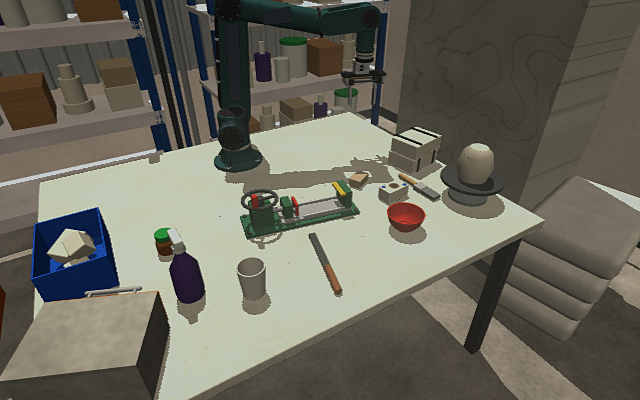

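View pics/top0.png

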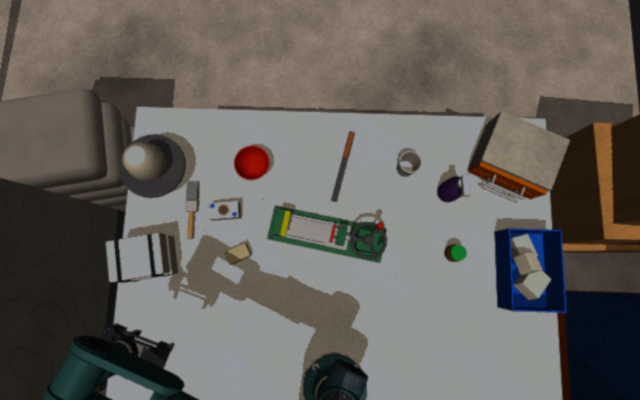

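The scene view shows the press at about (300,210) with its stop on the right at (343,190), the wheel at (262,200) and the mould at (393,192). In the top view the mould is at (226,209), the offcut at (238,252) and the brush at (192,210). The press runs from the stop at (285,220) to the wheel at (368,238), with the red crank at (380,226).

```bash
cat > h.py <<'E'
import numpy as np, cv2
from bench import eyes, sensors
def ray(n,uv,z):
    c=eyes.get_calibration(n); R,t=np.array(c["R"]),np.array(c["t"])
    d=R.T@np.linalg.solve(c["mtx"],[uv[0],uv[1],1.]); o=-R.T@t
    return o+d*(z-o[2])/d[2]
def proj(n,X):
    c=eyes.get_calibration(n); p=c["mtx"]@(c["R"]@np.array(X)+c["t"]); return p[:2]/p[2]
def blobs(img,lo,hi,roi,amin=4):
    x0,y0,x1,y1=roi; h=cv2.cvtColor(img[y0:y1,x0:x1],cv2.COLOR_BGR2HSV)
    m=cv2.inRange(h,np.array(lo),np.array(hi))
    k,l,s,c=cv2.connectedComponentsWithStats(m)
    return [(int(s[i,4]),(c[i]+[x0,y0]).round(2),(s[i,:4]+[x0,y0,0,0]).tolist()) for i in range(1,k) if s[i,4]>=amin], m
E
python3 - <<'E'
from h import *
im=cv2.imread("pics/top0.png"); sc=cv2.imread("pics/scene0.png")
a=cv2.resize(im[185:275,195:395],None,fx=4,fy=4,interpolation=cv2.INTER_CUBIC)
b=cv2.resize(sc[165:240,230:430],None,fx=4,fy=4,interpolation=cv2.INTER_CUBIC)
b=b[:240]
cv2.imwrite("pics/crop0.png",np.vstack([a,b]))
for nm,lo,hi in[("blue",(100,90,40),(130,255,255)),("yellow",(22,120,60),(34,255,255)),("red",(0,140,60),(6,255,255)),("brown",(5,60,40),(20,200,200)),("green",(50,80,20),(85,255,255))]:
    print(nm,blobs(im,lo,hi,(195,185,395,275))[0])
    print("  scene",blobs(sc,lo,hi,(230,165,430,240))[0])
E
```

```text
blue [(14, array([211.71, 205.5 ]), [210, 204, 4, 4]), (15, array([234.07, 213.6 ]), [232, 212, 5, 4])]
  scene [(8, array([404.12, 183.88]), [402, 183, 5, 3]), (6, array([383. , 186.5]), [382, 186, 3, 2])]
yellow [(157, array([284.99, 222.56]), [280, 210, 11, 26])]
  scene [(64, array([338.38, 187.59]), [332, 182, 14, 12])]
red [(42, array([379.98, 225.62]), [377, 222, 7, 8]), (45, array([332.22, 233.22]), [330, 226, 6, 16])]
  scene [(83, array([254.3 , 200.98]), [251, 194, 7, 15]), (49, array([295.22, 205.2 ]), [292, 197, 7, 19]), (679, array([405.66, 213.06]), [387, 202, 39, 23])]
brown [(86, array([222.9 , 209.52]), [218, 205, 11, 10]), (7, array([239.71, 211.  ]), [239, 208, 2, 7]), (5, array([381.4, 221.8]), [380, 221, 4, 3]), (4, array([382.75, 228.  ]), [382, 227, 3, 3]), (242, array([236.1 , 253.83]), [224, 242, 27, 22])]
  scene [(184, array([358.08, 178.26]), [349, 171, 20, 17]), (93, array([406.76, 178.91]), [399, 173, 19, 12]), (43, array([393.4 , 185.02]), [389, 183, 10, 5]), (11, array([341.91, 194.09]), [338, 192, 8, 4]), (4, array([254.5 , 194.25]), [253, 194, 4, 2]
[... 751 characters left out ...]
(13, array([372.15, 259.15]), [368, 258, 8, 3])]
  scene [(81, array([343.9 , 185.91]), [337, 180, 15, 13]), (84, array([285.5 , 201.04]), [280, 196, 12, 11]), (28, array([265.5 , 202.71]), [259, 199, 11, 8]), (13, array([249.46, 203.31]), [248, 201, 4, 6]), (24, array([353.  , 206.67]), [352, 202, 5, 10]), (92, array([245.32, 221.18]), [240, 214, 11, 19]), (29, array([275.76, 215.86]), [273, 213, 7, 7]), (124, array([316.75, 219.08]), [290, 213, 51, 14]), (4, array([280.5, 222.5]), [280, 222, 2, 2]), (30, array([251.4, 230.3]), [249, 226, 6, 10]), (13, array([276.85, 227.46]), [275, 226, 4, 4]), (16, array([284.75, 226.38]), [282, 225, 7, 4]), (7, array([246.57, 235.86]), [246, 234, 2, 5])]
```

View pics/crop0.png

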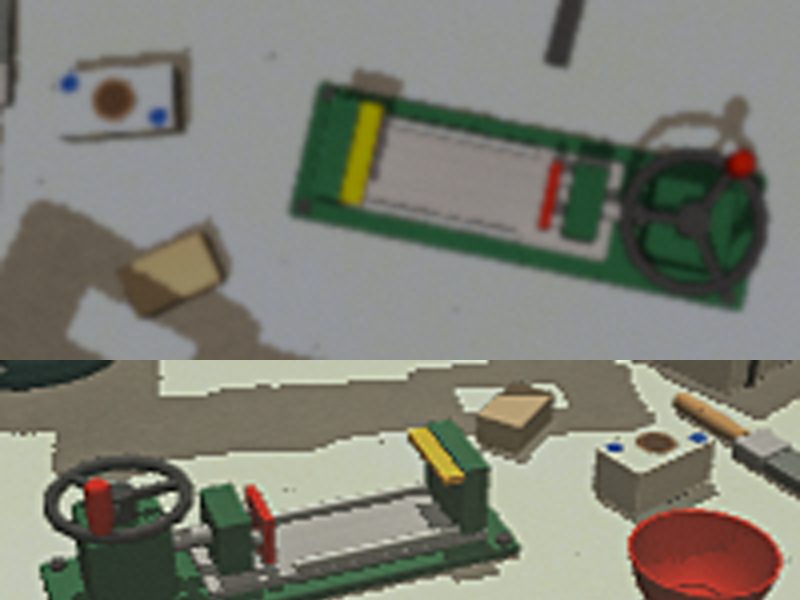

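The crop shows the mould's keys at crop (69,83) and (158,117) with the cavity midway between them. The press axis is tilted about 12°, with the lip at crop (362,153), the pad at (550,195), the wheel hub at (695,222) and the crank at (741,163).

Run:
```python
from h import *
im=cv2.imread("pics/top0.png"); hsv=cv2.cvtColor(im,cv2.COLOR_BGR2HSV)
P=lambda u,v,z: ray("top",(u,v),z)[:2]
k1,k2,c=P(211.71,205.5,.05),P(234.07,213.6,.05),P(222.9,209.52,.048)
print("keys",k1,k2,"mid",(k1+k2)/2,"cav",c, "dist",np.linalg.norm(k1-k2),"ang",np.degrees(np.arctan2(*(k1-k2)[::-1])))
# stereo with scene for keys & crank
for a,b in[((211.71,205.5),(404.12,183.88)),((234.07,213.6),(383,186.5))]:
    for z in(.045,.05,.055): print(z,ray("top",a,z)[:2].round(4),ray("scene",b,z)[:2].round(4))
print("yellow",P(284.99,222.56,.085)," scene",ray("scene",(338.38,187.59),.082)[:2])
print("crank", P(379.98,225.62,.149),ray("scene",(254.3,200.98),.133)[:2])
print("pad",P(332.22,233.22,.066),ray("scene",(295.22,205.2),.045)[:2])
# mould top face: bright white threshold
g=im[190:232,203:248].max(2); s=hsv[190:232,203:248,1]
print(im[200:222:3,205:245:3].sum(2)//3)
# yellow rect
_,m=blobs(im,(22,120,60),(34,255,255),(195,185,395,275)); pts=cv2.findNonZero(m)
r=cv2.minAreaRect(pts); print(r)
b=cv2.boxPoints(r)+[195,185]; print([P(*q,.085).round(4) for q in b])
# wheel ring dark pixels
d=cv2.inRange(hsv[215:265,345:395],(0,0,0),(180,110,75)); n,l,st,ce=cv2.connectedComponentsWithStats(d); i=1+st[1:,4].argmax()
h=cv2.convexHull(cv2.findNonZero((l==i).astype(np.uint8))); e=cv2.fitEllipse(h) if len(h)>5 else 0; print("wheel",e,st[i], P(e[0][0]+345,e[0][1]+215,.105))
# press base outline
_,gm=blobs(im,(50,80,20),(85,255,255),(260,195,395,275)); r=cv2.minAreaRect(cv2.findNonZero(gm)); b=cv2.boxPoints(r)+[260,195]
print(r); w=[P(*q,.015) for q in b]; print(np.round(w,4), np.mean(w,0),[np.linalg.norm(w[i]-w[i-1]) for i in range(4)],[np.degrees(np.arctan2(*(w[i]-w[i-1])[::-1])) for i in range(4)])
```

```text
keys [0.58411233 0.43398122] [0.55869964 0.35641632] mid [0.57140599 0.39519877] cav [0.5717521  0.39562547] dist 0.0816217989606057 ang 71.85958036794871
0.045 [0.5848 0.4354] [0.581  0.4368]
0.05 [0.5841 0.434 ] [0.587  0.4309]
0.055 [0.5834 0.4326] [0.5929 0.4249]
0.045 [0.5593 0.3575] [0.5553 0.3584]
0.05 [0.5587 0.3564] [0.5614 0.353 ]
0.055 [0.5581 0.3553] [0.5675 0.3476]
yellow [0.52980097 0.17952523]  scene [0.52666919 0.18140562]
crank [ 0.52245112 -0.12342023] [ 0.52692389 -0.12568487]
pad [0.50086495 0.02306762] [0.49670731 0.02678548]
[[148 148 146 111 103  92  88  89  87  94 105  88  88 146]
 [146 144 127 127 140 144 141 148 147 149 149  68  86 148]
 [149 127  71 113 146  87  56  83 146 149 148  66  85 148]
 [149 147 146 148 134  52  48  55 126 147 148  72  84 149]
 [147 148 151 150 142  61  53  72 144 130  98  78  79 146]
 [149 148 148 149 150 139 120 141 150 118  93  92  82 148]
 [149 145 133 132 118 102  83  86  95  86  88  96 124 149]
 [148 150 144 139 141 144 147 150 150 147 146 148 148 147]]
((89.9411849975586, 37.73529815673828), (6.063390731811523, 26.19384765625), 14.03624439239502)
[array([0.4894, 0.1979]), array([0.5738, 0.1809]), array([0.5695, 0.1612]), array([0.4851, 0.1785])]
wheel ((21.973228454589844, 24.04235076904297), (37.87104797363281, 46.07319259643555), 145.3529052734375) [  1   7  41  40 665] [ 0.48237072 -0.08822723]
((66.92662811279297, 38.56019973754883), (114.39411926269531, 33.49711227416992), 11.9761323928833)
[[ 0.4816  0.244 ]
 [ 0.5962  0.2256]
 [ 0.5248 -0.1648]
 [ 0.4121 -0.1416]] [0.50367855 0.04080336] [np.float64(0.3918916314004828), np.float64(0.11605608055182942), np.float64(0.3969587638635375), np.float64(0.11511687093373794)] [np.float64(79.77990874812899), np.float64(-9.117866522341671), np.float64(-100.35758850823333), np.float64(168.36947934832216)]
```

Run:
```python
from h import *
im=cv2.imread("pics/top0.png"); g=im.astype(float).mean(2); hsv=cv2.cvtColor(im,cv2.COLOR_BGR2HSV)
def cross(p,th):  # first falling crossing of profile, subpixel
    for i in range(len(p)-1):
        if p[i]>=th>p[i+1]: return i+(p[i]-th)/(p[i]-p[i+1])
def fit(pts,z,n="top"):
    w=np.array([ray(n,q,z)[:2] for q in pts]); 
    vx,vy,x,y=cv2.fitLine(w.astype(np.float32),cv2.DIST_HUBER,0,1e-5,1e-5).ravel()
    r=(w-[x,y])@[-vy,vx]; return np.degrees(np.arctan2(vy,vx))%180,np.array([x,y]),r.std(),len(w)
th=118
top=[(u,203-cross(g[203:192:-1,u],th)) for u in range(217,237) if cross(g[203:192:-1,u],th)]
bot=[(u,214+cross(g[214:226,u],th)) for u in range(214,230) if cross(g[214:226,u],th)]
rt=[(230+cross(g[v,230:246],th),v) for v in range(203,211) if cross(g[v,230:246],th)]
for nm,p in(("top",top),("bot",bot),("rt",rt)): print(nm,fit(p,.048),np.round(p[:3],1))
sat=hsv[:,:,1].astype(float)
lo=[];hi=[]
for u in range(290,350,2):
    v0=int(round(222+(u-285)*.21)) # axis
    col=sat[:,u]
    a=[v for v in range(v0-30,v0) if col[v]>70]; b=[v for v in range(v0,v0+35) if col[v]>70]
    if a:
        v=a[0]; hi.append((u,v-(col[v]-70)/(col[v]-col[v-1]+1e-6)))
    if b:
        v=b[-1]; lo.append((u,v+(col[v]-70)/(col[v]-col[v+1]+1e-6)))
print("far",fit(hi,.015)); print("near",fit(lo,.008))
```

```text
top (np.float32(96.55361), array([0.59967047, 0.39344263], dtype=float32), np.float64(0.0006375575019081922), 20) [[217.  202.3]
 [218.  202.1]
 [219.  201.7]]
bot (np.float32(96.750786), array([0.5435552 , 0.40249342], dtype=float32), np.float64(0.0006534660811454972), 16) [[214.  218.4]
 [215.  218.4]
 [216.  218.3]]
rt (np.float32(4.126305), array([0.5835437 , 0.34786943], dtype=float32), np.float64(4.6813180052014335e-05), 8) [[237.2 203. ]
 [237.2 204. ]
 [237.2 205. ]]
far (np.float32(79.66428), array([0.5678129 , 0.06950099], dtype=float32), np.float64(0.0003802308657286689), 30)
near (np.float32(79.73329), array([0.45251256, 0.08394208], dtype=float32), np.float64(0.00019966012186993038), 30)
```

Add to h.py:
```python
from scipy.spatial.transform import Rotation as Ro
def st():
    o=sensors.get_obs(); print("t",round(o["time"],2),"pos",np.round(o["tool_pos"],4),"rpy",np.round(o["ee_rot"],4),"F",np.round(o["wrist_force"],1),"w",round(o["width"],4)); return o
def delta(p,yaw):
    o=st(); R=Ro.from_euler("xyz",o["ee_rot"]); T=Ro.from_euler("xyz",[np.pi,0,np.radians(yaw)])
    q=(R.inv()*T); print("cm in present axes",(R.inv().apply(np.array(p)-o["tool_pos"])*100).round(2),"turn",q.as_rotvec().round(4),"cm in new axes",(T.inv().apply(np.array(p)-o["tool_pos"])*100).round(2))
```

```text
(no output)
```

Request:
{"method": "arm_command", "body": {"series": [[1, -3.5, 0.05, 0.4, 0, 0, 0], [1, -3.5, 0.05, 0.4, 0, 0, 0], [1, -3.5, 0.05, 0.4, 0, 0, 0], [1, -3.5, 0.05, 0.4, 0, 0, 0], [1, -3.5, 0.05, 0.4, 0, 0, 0], [1, -3.5, 0.05, 0.4, 0, 0, 0], [1, -3.5, 0.05, 0.4, 0, 0, 0], [1, -3.5, 0.05, 0.4, 0, 0, 0], [1, -3.5, 0.05, 0.4, 0, 0, 0], [1, -3.5, 0.05, 0.4, 0, 0, 0], [1, -3.5, 0.05, 0.4, 0, 0, 0], [1, -3.3, 0.05, 0.4, 0, 0, 0]]}}

```text
time: 1.3
tool_pos: [0.5728, 0.3955, 0.1563]
ee_rot: [-3.141, -0.001, 2.821]
wrist_force: [0.6, 0.1, 0.7]
width: 0.0942
```

Request:
{"method": "arm_command", "body": {"series": [[1, 0, 0, 0, 0, 0, 0.142], [1, 0, 0, 0, 0, 0, 0.142], [1, 0, 0, 0, 0, 0, 0.142], [1, 0, 0, 0, 0, 0, 0.142], [1, 0, 0, 0, 0, 0, 0.142], [1, 0, 0, 0, 0, 0, 0.142], [1, 0, 0, 0, 0, 0, 0.142], [1, 0, 0, 0, 0, 0, 0.142], [1, 0, 0, 0, 0, 0, 0]]}}

```text
time: 2.2
tool_pos: [0.5713, 0.3962, 0.1566]
ee_rot: [-3.14, 0.001, 1.686]
wrist_force: [0.1, -0.6, -0.3]
width: 0.0941
```

Run:
```python
from h import *
delta([.5716,.3955,.016],96.6)
s=eyes.snapshot("scene"); t=eyes.snapshot("top")
a=cv2.resize(s[120:240,300:460],None,fx=2.5,fy=2.5,interpolation=cv2.INTER_CUBIC); b=cv2.resize(t[150:270,160:320],None,fx=2.5,fy=2.5,interpolation=cv2.INTER_CUBIC)
cv2.imwrite("pics/m1.png",np.hstack([a,b]))
```

```text
t 2.2 pos [0.5713 0.3962 0.1566] rpy [-3.1403e+00  6.0000e-04  1.6861e+00] F [ 0.1 -0.6 -0.3] w 0.0941
cm in present axes [-0.07  0.04 14.06] turn [-0.0013  0.0006  0.0001] cm in new axes [-0.08  0.02 14.06]
```

View pics/m1.png

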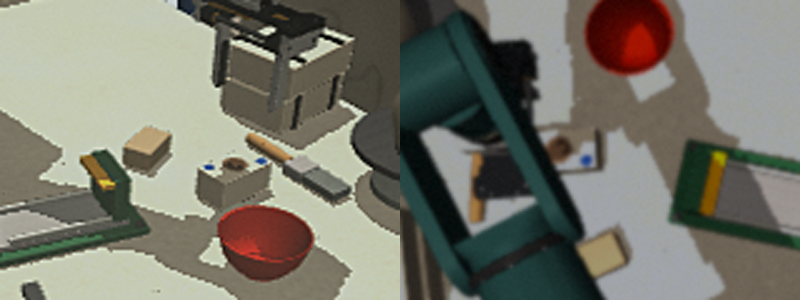

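The gripper is above the mould with its fingers straddling the block's width, the keys are visible below it, and the brush and offcut are clear. I'll go down and grip.

Request:
{"method": "arm_command", "body": {"series": [[1, -0.07, 0.03, 2.2, 0, 0, 0], [1, 0, 0, 2.2, 0, 0, 0], [1, 0, 0, 2.2, 0, 0, 0], [1, 0, 0, 2.2, 0, 0, 0], [1, 0, 0, 2.2, 0, 0, 0], [1, 0, 0, 1.5, 0, 0, 0], [1, 0, 0, 1.5, 0, 0, 0], [1, 0, 0, 0, 0, 0, 0], [0.45, 0, 0, 0, 0, 0, 0], [0.45, 0, 0, 0, 0, 0, 0], [0.45, 0, 0, 0, 0, 0, 0], [0.45, 0, 0, 0, 0, 0, 0], [0.45, 0, 0, 0, 0, 0, 0], [0.45, 0, 0, 0, 0, 0, 0]]}}

```text
time: 3.7
tool_pos: [0.5716, 0.3959, 0.0182]
ee_rot: [-3.141, -0.0, 1.686]
wrist_force: [-1.8, -0.9, 2.9]
width: 0.0557
```

Request:
{"method": "arm_command", "body": {"series": [[0.45, 0, 0, -0.5, 0, 0, 0], [0.45, 0, 0, -1.5, 0, 0, 0], [0.45, 0, 0, -2.5, 0, 0, 0], [0.45, 0, 0, -2.5, 0, 0, 0], [0.45, 0, 0, -2.5, 0, 0, 0], [0.45, 0, 0, -2.5, 0, 0, 0], [0.45, 0, 0, -1.5, 0, 0, 0], [0.45, 0, 0, -0.5, 0, 0, 0], [0.45, 0, 0, 0, 0, 0, 0.1], [0.45, 0, 0, 0, 0, 0, 0.1], [0.45, 0, 0, 0, 0, 0, 0.095], [0.45, 0, 0, 0, 0, 0, 0]]}}

```text
time: 4.9
tool_pos: [0.5714, 0.3954, 0.1557]
ee_rot: [-3.139, 0.002, 1.391]
wrist_force: [-0.8, 0.0, -3.9]
width: 0.0559
```

Run:
```python
from h import *
delta([.5153,.1018,.158],79.7)
```

```text
t 4.9 pos [0.5714 0.3954 0.1557] rpy [-3.1394e+00  1.9000e-03  1.3909e+00] F [-0.8  0.  -3.9] w 0.0559
cm in present axes [-29.89  -0.27  -0.17] turn [-0.0022  0.0019 -0.0001] cm in new axes [-29.89  -0.27  -0.23]
```

Request:
{"method": "arm_command", "body": {"series": [[0.45, -1.5, -0.02, 0, 0, 0, 0], [0.45, -2.7, -0.02, 0, 0, 0, 0], [0.45, -2.7, -0.02, 0, 0, 0, 0], [0.45, -2.7, -0.02, 0, 0, 0, 0], [0.45, -2.7, -0.02, 0, 0, 0, 0], [0.45, -2.7, -0.02, 0, 0, 0, 0], [0.45, -2.7, -0.02, 0, 0, 0, 0], [0.45, -2.7, -0.03, 0, 0, 0, 0], [0.45, -2.7, -0.03, 0, 0, 0, 0], [0.45, -2.7, -0.03, 0, 0, 0, 0], [0.45, -2.5, -0.03, 0, 0, 0, 0], [0.45, -1.6, -0.01, 0, 0, 0, 0], [0.45, 0, 0, 0, 0, 0, 0], [0.45, 0, 0, 0, 0, 0, 0]]}}

```text
time: 6.3
tool_pos: [0.5158, 0.1024, 0.1573]
ee_rot: [-3.141, -0.001, 1.391]
wrist_force: [-0.4, 0.3, -4.0]
width: 0.0559
```

Run:
```python
from h import *
delta([.5153,.1018,.038],79.7)
s=eyes.snapshot("scene"); t=eyes.snapshot("top"); cv2.imwrite("pics/t2.png",t);cv2.imwrite("pics/s2.png",s)
a=cv2.resize(s[120:240,230:390],None,fx=2.5,fy=2.5,interpolation=cv2.INTER_CUBIC); b=cv2.resize(t[170:290,250:410],None,fx=2.5,fy=2.5,interpolation=cv2.INTER_CUBIC)
cv2.imwrite("pics/m2.png",np.vstack([a,b]))
```

```text
t 6.3 pos [0.5158 0.1024 0.1573] rpy [-3.1413e+00 -1.0000e-03  1.3911e+00] F [-0.4  0.3 -4. ] w 0.0559
cm in present axes [-0.08 -0.03 11.93] turn [-0.0003 -0.001   0.0001] cm in new axes [-0.07 -0.04 11.93]
```

View pics/m2.png

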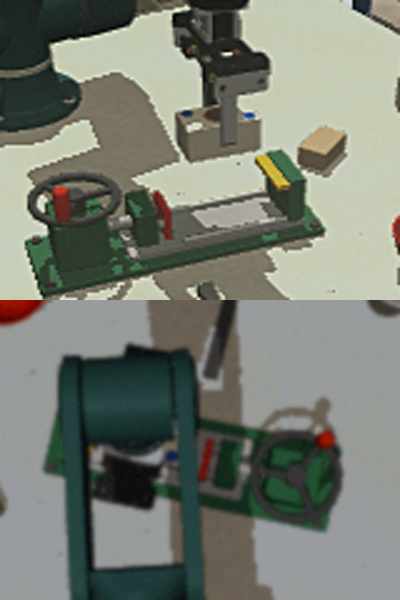

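The mould hangs level over the open channel, with its keys at scene crop (185,113) and (250,115), between the pad (160,215) and the lip (272,172). I'll lower it in steps and watch the force.

Request:
{"method": "arm_command", "body": {"series": [[0.45, -0.07, -0.03, 2.0, 0, 0, 0], [0.45, 0, 0, 2.0, 0, 0, 0], [0.45, 0, 0, 2.0, 0, 0, 0], [0.45, 0, 0, 1.5, 0, 0, 0], [0.45, 0, 0, 1.0, 0, 0, 0], [0.45, 0, 0, 0.7, 0, 0, 0], [0.45, 0, 0, 0.5, 0, 0, 0], [0.45, 0, 0, 0.4, 0, 0, 0], [0.45, 0, 0, 0.4, 0, 0, 0], [0.45, 0, 0, 0.3, 0, 0, 0], [0.45, 0, 0, 0.3, 0, 0, 0], [0.45, 0, 0, 0.2, 0, 0, 0], [0.45, 0, 0, 0, 0, 0, 0]]}}

```text
time: 7.7
tool_pos: [0.5152, 0.1014, 0.0442]
ee_rot: [-3.141, 0.0, 1.391]
wrist_force: [0.3, 1.1, -4.1]
width: 0.0559
```

Request:
{"method": "arm_command", "body": {"series": [[0.45, 0, 0, 0.15, 0, 0, 0], [0.45, 0, 0, 0.15, 0, 0, 0], [0.45, 0, 0, 0.1, 0, 0, 0], [0.45, 0, 0, 0.1, 0, 0, 0], [0.45, 0, 0, 0, 0, 0, 0], [0.45, 0, 0, 0, 0, 0, 0]]}}

```text
time: 8.3
tool_pos: [0.5154, 0.1015, 0.0395]
ee_rot: [3.142, -0.0, 1.391]
wrist_force: [0.4, -0.1, -3.9]
width: 0.0558
```

Request:
{"method": "arm_command", "body": {"series": [[0.45, 0, 0, 0.05, 0, 0, 0], [0.45, 0, 0, 0.05, 0, 0, 0], [0.45, 0, 0, 0.05, 0, 0, 0], [0.45, 0, 0, 0, 0, 0, 0]]}}

```text
time: 8.7
tool_pos: [0.5154, 0.1015, 0.0381]
ee_rot: [3.141, -0.0, 1.391]
wrist_force: [-0.2, -0.6, -3.0]
width: 0.0557
```

Request:
{"method": "arm_command", "body": {"series": [[0.45, 0, 0, 0.05, 0, 0, 0], [0.45, 0, 0, 0, 0, 0, 0]]}}

```text
time: 8.9
tool_pos: [0.5154, 0.1015, 0.0381]
ee_rot: [3.141, -0.0, 1.391]
wrist_force: [-1.6, -0.1, 1.0]
width: 0.0555
```

Request:
{"method": "arm_command", "body": {"series": [[0.63, 0, 0, 0, 0, 0, 0], [0.7, 0, 0, 0, 0, 0, 0], [0.8, 0, 0, 0, 0, 0, 0], [0.8, 0, 0, 0, 0, 0, 0], [0.8, 0, 0, -0.5, 0, 0, 0], [0.8, 0, 0, -2, 0, 0, 0], [0.8, 0, 0, -2.5, 0, 0, 0], [0.8, 0, 0, -2.5, 0, 0, 0], [0.8, 0, 0, -2.5, 0, 0, 0], [0.8, 0, 0, -2.5, 0, 0, 0], [0.8, 0, 0, -2.5, 0, 0, 0], [0.8, 0, 0, 0, 0, 0, 0]]}}

```text
time: 10.1
tool_pos: [0.5177, 0.1017, 0.1923]
ee_rot: [3.133, -0.003, 1.391]
wrist_force: [0.3, -0.3, -0.2]
width: 0.0752
```

Run:
```python
from h import *
delta([.5225,-.1234,.19],79.7)
```

```text
t 10.1 pos [0.5177 0.1017 0.1923] rpy [ 3.1328e+00 -2.5000e-03  1.3909e+00] F [ 0.3 -0.3 -0.2] w 0.0752
cm in present axes [-22.06   4.5    0.21] turn [ 0.0088 -0.0025 -0.0002] cm in new axes [-22.06   4.49   0.23]
```

Request:
{"method": "arm_command", "body": {"series": [[0.7, -2.0, 0.45, 0, 0, 0, 0], [0.7, -3.0, 0.6, 0, 0, 0, 0], [0.7, -3.0, 0.6, 0, 0, 0, 0], [0.7, -3.0, 0.6, 0, 0, 0, 0], [0.7, -3.0, 0.6, 0, 0, 0, 0], [0.7, -3.0, 0.6, 0, 0, 0, 0], [0.7, -3.0, 0.6, 0, 0, 0, 0], [0.7, -2.1, 0.5, 0, 0, 0, 0], [0.7, 0, 0, 0, 0, 0, 0], [0.7, 0, 0, 0, 0, 0, 0]]}}

```text
time: 11.1
tool_pos: [0.52, -0.1239, 0.1862]
ee_rot: [-3.14, -0.001, 1.39]
wrist_force: [-0.7, 0.0, -0.0]
width: 0.0662
```

Run:
```python
from h import *
delta([.523,-.124,.115],79.7)
s=eyes.snapshot("scene"); t=eyes.snapshot("top"); cv2.imwrite("pics/t3.png",t);cv2.imwrite("pics/s3.png",s)
a=cv2.resize(s[130:240,230:390],None,fx=2.5,fy=2.5,interpolation=cv2.INTER_CUBIC); b=cv2.resize(t[180:290,250:410],None,fx=2.5,fy=2.5,interpolation=cv2.INTER_CUBIC)
cv2.imwrite("pics/m3.png",np.vstack([a,b]))
B=blobs(t,(100,90,40),(130,255,255),(260,195,395,275))[0]; print("keys",B)
k=[ray("top",q[1],.07)[:2] for q in B if q[0]>8]; 
if len(k)==2:
    v=k[0]-k[1]; print(k,"mid",(k[0]+k[1])/2,"ang",np.degrees(np.arctan2(v[1],v[0])))
    O=np.array([.5042,.0408]);m=(k[0]+k[1])/2-O; print("vise x,y",m@[.984,-.179],m@[.179,.984])
print(blobs(s,(0,140,60),(6,255,255),(230,165,320,240))[0])
```

```text
t 11.1 pos [ 0.52   -0.1239  0.1862] rpy [-3.1395e+00 -1.1000e-03  1.3899e+00] F [-0.7  0.  -0. ] w 0.0662
cm in present axes [0.03 0.31 7.12] turn [-0.0021 -0.0011 -0.0012] cm in new axes [0.04 0.29 7.12]
keys [(15, array([299.13, 220.47]), [297, 219, 5, 4]), (15, array([318.53, 235.13]), [317, 233, 4, 5])]
[array([0.53970029, 0.13428376]), array([0.49289799, 0.06826923])] mid [0.51629914 0.1012765 ] ang 54.66451492789484
vise x,y 0.0010802608708556476 0.06167461833869071
[(83, array([254.34, 201.01]), [251, 195, 7, 14]), (56, array([294.96, 204.55]), [291, 196, 8, 20])]
```

View pics/m3.png

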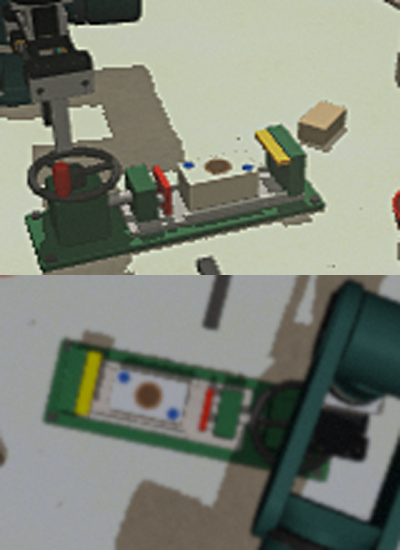

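The mould lies flat in the channel (vise x +1 mm, y 62 mm, yaw within 0.5°), with its keys at top crop (124,378) and (172,414). The gripper is above the crank at scene crop (62,180). I'll go down and grip the crank.

Request:
{"method": "arm_command", "body": {"series": [[0.7, 0.0, 0.4, 1.5, 0, 0, 0], [0.7, 0, 0, 1.5, 0, 0, 0], [0.7, 0, 0, 1.5, 0, 0, 0], [0.7, 0, 0, 1.5, 0, 0, 0], [0.7, 0, 0, 0.9, 0, 0, 0], [0.6, 0, 0, 0, 0, 0, 0], [0.45, 0, 0, 0, 0, 0, 0], [0.35, 0, 0, 0, 0, 0, 0], [0.3, 0, 0, 0, 0, 0, 0]]}}

```text
time: 12.1
tool_pos: [0.5251, -0.1251, 0.1195]
ee_rot: [3.14, 0.0, 1.391]
wrist_force: [-0.2, -0.2, 0.5]
width: 0.0372
```

Request:
{"method": "arm_command", "body": {"series": [[0.15, 0, 0, 0, 0, 0, 0], [0.15, 0, 0, 0, 0, 0, 0], [0.15, 0, 0, 0, 0, 0, 0], [0.15, 0, 0, 0, 0, 0, 0]]}}

```text
time: 12.5
tool_pos: [0.5237, -0.1246, 0.119]
ee_rot: [-3.14, -0.0, 1.391]
wrist_force: [-5.3, 0.7, 6.0]
width: 0.0211
```

```bash
cat > arc.py <<'E'
import numpy as np, sys
b0,n,st=map(float,sys.argv[1:4])
b=np.radians(b0-st*np.arange(int(n)+1)); p=np.c_[5.5*np.sin(b),5.5*np.cos(b)].round(2)
print(", ".join(f"[0.15, {x:.2f}, {y:.2f}, 0, 0, 0, 0]" for x,y in np.diff(p,axis=0)))
E
python3 arc.py -26.5 8 12; python3 -c "
from h import *
st()"
```

```text
[0.15, -0.97, -0.62, 0, 0, 0, 0], [0.15, -0.82, -0.80, 0, 0, 0, 0], [0.15, -0.64, -0.96, 0, 0, 0, 0], [0.15, -0.42, -1.07, 0, 0, 0, 0], [0.15, -0.19, -1.13, 0, 0, 0, 0], [0.15, 0.05, -1.15, 0, 0, 0, 0], [0.15, 0.29, -1.12, 0, 0, 0, 0], [0.15, 0.51, -1.03, 0, 0, 0, 0]
t 12.5 pos [ 0.5237 -0.1246  0.119 ] rpy [-3.1399e+00 -1.0000e-04  1.3908e+00] F [-5.3  0.7  6. ] w 0.0211
```

Request:
{"method": "arm_command", "body": {"series": [[0.15, -0.97, -0.62, 0, 0, 0, 0], [0.15, -0.82, -0.8, 0, 0, 0, 0], [0.15, -0.64, -0.96, 0, 0, 0, 0], [0.15, -0.42, -1.07, 0, 0, 0, 0]]}}

```text
time: 12.9
tool_pos: [0.4856, -0.1477, 0.119]
ee_rot: [3.139, 0.0, 1.39]
wrist_force: [2.4, 3.8, 3.3]
width: 0.0211
```

Request:
{"method": "arm_command", "body": {"series": [[0.15, -0.19, -1.13, 0, 0, 0, 0], [0.15, 0.05, -1.15, 0, 0, 0, 0], [0.15, 0.29, -1.12, 0, 0, 0, 0], [0.15, 0.51, -1.03, 0, 0, 0, 0], [0.15, 0, 0, 0, 0, 0, 0], [0.15, 0, 0, 0, 0, 0, 0]]}}

```text
time: 13.5
tool_pos: [0.4402, -0.1324, 0.1189]
ee_rot: [-3.137, 0.002, 1.391]
wrist_force: [-6.0, -2.7, 8.7]
width: 0.0214
```

```bash
python3 arc.py -122.5 20 12;python3 arc.py -2.5 20 12;python3 arc.py -242.5 15 12
```

```text
[0.15, 0.72, -0.90, 0, 0, 0, 0], [0.15, 0.88, -0.73, 0, 0, 0, 0], [0.15, 1.02, -0.53, 0, 0, 0, 0], [0.15, 1.11, -0.30, 0, 0, 0, 0], [0.15, 1.15, -0.07, 0, 0, 0, 0], [0.15, 1.14, 0.17, 0, 0, 0, 0], [0.15, 1.07, 0.40, 0, 0, 0, 0], [0.15, 0.97, 0.62, 0, 0, 0, 0], [0.15, 0.82, 0.80, 0, 0, 0, 0], [0.15, 0.64, 0.96, 0, 0, 0, 0], [0.15, 0.42, 1.07, 0, 0, 0, 0], [0.15, 0.19, 1.13, 0, 0, 0, 0], [0.15, -0.05, 1.15, 0, 0, 0, 0], [0.15, -0.29, 1.12, 0, 0, 0, 0], [0.15, -0.51, 1.03, 0, 0, 0, 0], [0.15, -0.72, 0.90, 0, 0, 0, 0], [0.15, -0.88, 0.73, 0, 0, 0, 0], [0.15, -1.02, 0.53, 0, 0, 0, 0], [0.15, -1.11, 0.30, 0, 0, 0, 0], [0.15, -1.15, 0.07, 0, 0, 0, 0]
[0.15, -1.14, -0.17, 0, 0, 0, 0], [0.15, -1.07, -0.40, 0, 0, 0, 0], [0.15, -0.97, -0.62, 0, 0, 0, 0], [0.15, -0.82, -0.80, 0, 0, 0, 0], [0.15, -0.64, -0.96, 0, 0, 0, 0], [0.15, -0.42, -1.07, 0, 0, 0, 0], [0.15, -0.19, -1.13, 0, 0, 0, 0], [0.15, 0.05, -1.15, 0, 0, 0, 0], [0.15, 0.29, -1.12, 0, 0, 0, 0], [0.15, 0.51, -1.03, 0, 0, 0, 0], [0.15, 0.72, -0.90, 0, 0, 0, 0], [0.15, 0.88, -0.73, 0, 0, 0, 0], [0.15, 1.02, -0.53, 0, 0, 0, 0], [0.15, 1.11, -0.30, 0, 0, 0, 0], [0.15, 1.15, -0.07, 0, 0, 0, 0], [0.15, 1.14, 0.17, 0, 0, 0, 0], [0.15, 1.07, 0.40, 0, 0, 0, 0], [0.15, 0.97, 0.62, 0, 0, 0, 0], [0.15, 0.82, 0.80, 0, 0, 0, 0], [0.15, 0.64, 0.96, 0, 0, 0, 0]
[0.15, 0.42, 1.07, 0, 0, 0, 0], [0.15, 0.19, 1.13, 0, 0, 0, 0], [0.15, -0.05, 1.15, 0, 0, 0, 0], [0.15, -0.29, 1.12, 0, 0, 0, 0], [0.15, -0.51, 1.03, 0, 0, 0, 0], [0.15, -0.72, 0.90, 0, 0, 0, 0], [0.15, -0.88, 0.73, 0, 0, 0, 0], [0.15, -1.02, 0.53, 0, 0, 0, 0], [0.15, -1.11, 0.30, 0, 0, 0, 0], [0.15, -1.15, 0.07, 0, 0, 0, 0], [0.15, -1.14, -0.17, 0, 0, 0, 0], [0.15, -1.07, -0.40, 0, 0, 0, 0], [0.15, -0.97, -0.62, 0, 0, 0, 0], [0.15, -0.82, -0.80, 0, 0, 0, 0], [0.15, -0.64, -0.96, 0, 0, 0, 0]
```

Request:
{"method": "arm_command", "body": {"series": [[0.15, 0.72, -0.9, 0, 0, 0, 0], [0.15, 0.88, -0.73, 0, 0, 0, 0], [0.15, 1.02, -0.53, 0, 0, 0, 0], [0.15, 1.11, -0.3, 0, 0, 0, 0], [0.15, 1.15, -0.07, 0, 0, 0, 0], [0.15, 1.14, 0.17, 0, 0, 0, 0], [0.15, 1.07, 0.4, 0, 0, 0, 0], [0.15, 0.97, 0.62, 0, 0, 0, 0]]}}

```text
time: 14.3
tool_pos: [0.4435, -0.0505, 0.1189]
ee_rot: [-3.141, 0.002, 1.391]
wrist_force: [0.7, -4.2, 4.5]
width: 0.0209
```

Request:
{"method": "arm_command", "body": {"series": [[0.15, 0.82, 0.8, 0, 0, 0, 0], [0.15, 0.64, 0.96, 0, 0, 0, 0], [0.15, 0.42, 1.07, 0, 0, 0, 0], [0.15, 0.19, 1.13, 0, 0, 0, 0], [0.15, -0.05, 1.15, 0, 0, 0, 0], [0.15, -0.29, 1.12, 0, 0, 0, 0], [0.15, -0.51, 1.03, 0, 0, 0, 0], [0.15, -0.72, 0.9, 0, 0, 0, 0], [0.15, -0.88, 0.73, 0, 0, 0, 0], [0.15, -1.02, 0.53, 0, 0, 0, 0], [0.15, -1.11, 0.3, 0, 0, 0, 0], [0.15, -1.15, 0.07, 0, 0, 0, 0]]}}

```text
time: 15.5
tool_pos: [0.5328, -0.1024, 0.1189]
ee_rot: [-3.138, -0.003, 1.392]
wrist_force: [-2.2, 3.8, 8.2]
width: 0.021
```

Request:
{"method": "arm_command", "body": {"series": [[0.15, -1.14, -0.17, 0, 0, 0, 0], [0.15, -1.07, -0.4, 0, 0, 0, 0], [0.15, -0.97, -0.62, 0, 0, 0, 0], [0.15, -0.82, -0.8, 0, 0, 0, 0], [0.15, -0.64, -0.96, 0, 0, 0, 0], [0.15, -0.42, -1.07, 0, 0, 0, 0], [0.15, -0.19, -1.13, 0, 0, 0, 0], [0.15, 0.05, -1.15, 0, 0, 0, 0], [0.15, 0.29, -1.12, 0, 0, 0, 0], [0.15, 0.51, -1.03, 0, 0, 0, 0], [0.15, 0.72, -0.9, 0, 0, 0, 0], [0.15, 0.88, -0.73, 0, 0, 0, 0], [0.15, 1.02, -0.53, 0, 0, 0, 0], [0.15, 1.11, -0.3, 0, 0, 0, 0], [0.15, 1.15, -0.07, 0, 0, 0, 0], [0.15, 1.14, 0.17, 0, 0, 0, 0], [0.15, 1.07, 0.4, 0, 0, 0, 0], [0.15, 0.97, 0.62, 0, 0, 0, 0], [0.15, 0.82, 0.8, 0, 0, 0, 0], [0.15, 0.64, 0.96, 0, 0, 0, 0]]}}

```text
time: 17.5
tool_pos: [0.4626, -0.0403, 0.1189]
ee_rot: [-3.139, 0.003, 1.391]
wrist_force: [-0.6, -5.0, 7.9]
width: 0.021
```

Request:
{"method": "arm_command", "body": {"series": [[0.15, 0.42, 1.07, 0, 0, 0, 0], [0.15, 0.19, 1.13, 0, 0, 0, 0], [0.15, -0.05, 1.15, 0, 0, 0, 0], [0.15, -0.29, 1.12, 0, 0, 0, 0], [0.15, -0.51, 1.03, 0, 0, 0, 0], [0.15, -0.72, 0.9, 0, 0, 0, 0], [0.15, -0.88, 0.73, 0, 0, 0, 0], [0.15, -1.02, 0.53, 0, 0, 0, 0], [0.15, -1.11, 0.3, 0, 0, 0, 0], [0.15, -1.15, 0.07, 0, 0, 0, 0], [0.15, 0, 0, 0, 0, 0, 0], [0.15, 0, 0, 0, 0, 0, 0]]}}

```text
time: 18.7
tool_pos: [0.5322, -0.1049, 0.1189]
ee_rot: [-3.139, 0.001, 1.39]
wrist_force: [-1.0, -2.0, 6.1]
width: 0.0211
```

Run:
```python
from h import *
o=st()
s=eyes.snapshot("scene"); t=eyes.snapshot("top"); cv2.imwrite("pics/t4.png",t);cv2.imwrite("pics/s4.png",s)
a=cv2.resize(s[130:240,230:390],None,fx=2.5,fy=2.5,interpolation=cv2.INTER_CUBIC); b=cv2.resize(t[180:290,250:410],None,fx=2.5,fy=2.5,interpolation=cv2.INTER_CUBIC)
cv2.imwrite("pics/m4.png",np.vstack([a,b]))
O=np.array([.5042,.0408]); V=lambda p:(np.round([(p-O)@[.984,-.179],(p-O)@[.179,.984]],4))
c=[]
for q in blobs(t,(100,90,40),(130,255,255),(260,195,395,275))[0]: print("key",q[0],V(ray("top",q[1],.07)[:2]))
for q in blobs(t,(0,140,60),(6,255,255),(260,195,395,275))[0]: print("red",q,V(ray("top",q[1],.066)[:2]))
```

```text
t 18.7 pos [ 0.5322 -0.1049  0.1189] rpy [-3.1392e+00  1.3000e-03  1.3900e+00] F [-1.  -2.   6.1] w 0.0211
key 8 [0.0187 0.1279]
key 14 [-0.0171  0.057 ]
red (45, array([315.58, 229.73]), [313, 222, 6, 17]) [-0.0003  0.0385]
```

View pics/m4.png

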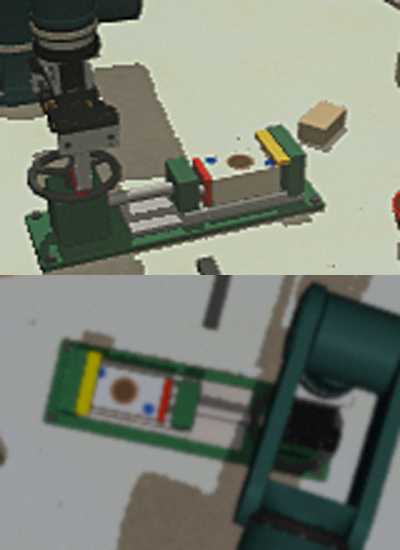

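The pad (scene crop (203,180)) is pushing the mould, whose far end is under the yellow lip, and about 6 mm of travel is left. Wheel and vision both put the jaw near 60 mm, so about 150° more gives roughly 7.5 mm of spring.

Request:
{"method": "arm_command", "body": {"series": [[0.15, -1.14, -0.17, 0, 0, 0, 0], [0.15, -1.07, -0.4, 0, 0, 0, 0], [0.15, -0.97, -0.62, 0, 0, 0, 0], [0.15, -0.82, -0.8, 0, 0, 0, 0], [0.15, -0.64, -0.96, 0, 0, 0, 0], [0.15, -0.42, -1.07, 0, 0, 0, 0], [0.15, -0.19, -1.13, 0, 0, 0, 0], [0.15, 0.05, -1.15, 0, 0, 0, 0], [0.15, 0.29, -1.12, 0, 0, 0, 0], [0.15, 0.51, -1.03, 0, 0, 0, 0], [0.15, 0.72, -0.9, 0, 0, 0, 0], [0.15, 0.88, -0.73, 0, 0, 0, 0], [0.15, 0, 0, 0, 0, 0, 0], [0.15, 0, 0, 0, 0, 0, 0]]}}

```text
time: 20.2
tool_pos: [0.4273, -0.1129, 0.1188]
ee_rot: [-3.137, -0.0, 1.391]
wrist_force: [-3.0, 1.1, 10.1]
width: 0.0211
```

Run:
```python
from h import *
o=st(); 
h=np.array([.4786,-.093]); d=o["tool_pos"][:2]-h; print("beta",np.degrees(np.arctan2(d[1],d[0]))+10.3,"r",np.hypot(*d))
s=eyes.snapshot("scene"); t=eyes.snapshot("top"); cv2.imwrite("pics/t5.png",t);cv2.imwrite("pics/s5.png",s)
O=np.array([.5042,.0408]); V=lambda p:(np.round([(p-O)@[.984,-.179],(p-O)@[.179,.984]],4))
for n in("0","3","4","5"):
    t=cv2.imread(f"pics/t{n}.png") if n!="0" else cv2.imread("pics/top0.png"); print(n)
    if n!="0":
        for q in blobs(t,(100,90,40),(130,255,255),(260,195,395,275))[0]: print(" key",q[0],V(ray("top",q[1],.07)[:2]))
    for q in blobs(t,(0,140,60),(6,255,255),(260,195,350,275))[0]: print(" red",q[0],V(ray("top",q[1],.066)[:2]))
    # profile along axis through jaw at vise x=0, z=.07: report hue-green and red extents
    hs=cv2.cvtColor(t,cv2.COLOR_BGR2HSV)
    prof=[]
    for y in np.arange(-.07,.075,.001):
        pv=[]
        for x in np.arange(-.012,.013,.004):
            w=O+x*np.array([.984,-.179])+y*np.array([.179,.984]); u=proj("top",[*w,.072]).astype(np.float32)
            pv.append(cv2.getRectSubPix(t,(1,1),(float(u[0]),float(u[1])))[0,0].astype(float))
        b,g,r=np.mean(pv,0); prof.append((g-r,r-g))
    prof=np.array(prof); ys=np.arange(-70,75)
    gr=ys[prof[:,0]>15]; re=ys[prof[:,1]>25]; print(" green",gr.min() if len(gr) else None,gr.tolist()[-30:],"red",re.tolist())
```

```text
t 20.2 pos [ 0.4273 -0.1129  0.1188] rpy [-3.1374e+00 -1.0000e-04  1.3911e+00] F [-3.   1.1 10.1] w 0.0211
beta -148.46832775487943 r 0.05505672638092746
0
 red 45 [-0.0001 -0.018 ]Traceback (most recent call last):
  File "<stdin>", line 21, in <module>
IndexError: boolean index did not match indexed array along axis 0; size of axis is 145 but size of corresponding boolean axis is 146
```

```bash
cat > chk.py <<'E'
from h import *
import sys
O=np.array([.5042,.0408]); V=lambda p:(np.round([(p-O)@[.984,-.179],(p-O)@[.179,.984]],4))
for f in sys.argv[1:]:
    t=cv2.imread(f"pics/{f}.png"); print(f)
    for q in blobs(t,(100,90,40),(130,255,255),(260,195,395,275))[0]: print(" key",q[0],V(ray("top",q[1],.07)[:2]))
    for q in blobs(t,(0,140,60),(6,255,255),(260,195,350,275))[0]: print(" red",q[0],V(ray("top",q[1],.066)[:2]))
    ys=np.arange(-70,75); P=[]
    for y in ys/1000:
        pv=[]
        for x in np.arange(-.012,.013,.004):
            w=O+x*np.array([.984,-.179])+y*np.array([.179,.984]); u=proj("top",[*w,.072])
            pv.append(cv2.getRectSubPix(t,(1,1),(float(u[0]),float(u[1])))[0,0].astype(float))
        P.append(np.mean(pv,0))
    P=np.array(P); gr=ys[P[:,1]-P[:,2]>15]; re=ys[P[:,2]-P[:,1]>25]
    print(" green",gr.tolist(),"red",re.tolist())
E
python3 chk.py top0 t3 t4 t5
```

```text
top0
 red 45 [-0.0001 -0.018 ]
 green [-61, -60, -59, -58, -57, -56, -55, -54, -53, -52, -51, -50, -49, -48, -47, -46, -45, -44, -43, -42, -41, -40, -39, -38, -37, -36, -35, -34] red [-24, -23, -22, -21, -20, -19, -18, -17, -16, -15, -14, -13, -12, -11]
t3
 key 15 [0.0182 0.0983]
 key 15 [-0.016  0.025]
 red 44 [-0.0006 -0.0179]Traceback (most recent call last):
  File "chk.py", line 12, in <module>
    w=O+x*np.array([.984,-.179])+y*np.array([.179,.984]); u=proj("top",[*w,.072])
                                                            ~~~~^^^^^^^^^^^^^^^^^
  File "h.py", line 8, in proj
    c=eyes.get_calibration(n); p=c["mtx"]@(c["R"]@np.array(X)+c["t"]); return p[:2]/p[2]
ValueError: time passes only in moves, steps and waits
```

```bash
sed -i 's/^def ray/import functools\n@functools.cache\ndef cal(n): return eyes.get_calibration(n)\ndef ray/; s/c=eyes.get_calibration(n)/c=cal(n)/' h.py; python3 chk.py top0 t3 t4 t5
```

```text
top0
 red 45 [-0.0001 -0.018 ]
 green [-61, -60, -59, -58, -57, -56, -55, -54, -53, -52, -51, -50, -49, -48, -47, -46, -45, -44, -43, -42, -41, -40, -39, -38, -37, -36, -35, -34] red [-24, -23, -22, -21, -20, -19, -18, -17, -16, -15, -14, -13, -12, -11]
t3
 key 15 [0.0182 0.0983]
 key 15 [-0.016  0.025]
 red 44 [-0.0006 -0.0179]
 green [-62, -61, -60, -59, -58, -57, -56, -55, -54, -53, -52, -51, -50, -49, -48, -47, -46, -45, -44, -43, -42, -41, -40, -39, -38, -37, -36, -35, -34, -33] red [-24, -23, -22, -21, -20, -19, -18, -17, -16, -15, -14, -13, -12, -11, 69]
t4
 key 8 [0.0187 0.1279]
 key 14 [-0.0171  0.057 ]
 red 45 [-0.0003  0.0385]
 green [-4, -3, -2, -1, 0, 1, 2, 3, 4, 5, 6, 7, 8, 9, 10, 11, 12, 13, 14, 15, 16, 17, 18, 19, 20, 21, 22, 23, 24] red [32, 33, 34, 35, 36, 37, 38, 39, 40, 41, 42, 43, 44, 45]
t5
 key 14 [-0.0158  0.0624]
 red 45 [-0.0004  0.0446]
 green [8, 9, 10, 11, 12, 13, 14, 15, 16, 17, 18, 19, 20, 21, 22, 23, 24, 25, 26, 27, 28, 29, 30, 31, 32, 33, 34, 35, 36] red [39, 40, 41, 42, 43, 44, 45, 46, 47, 48, 49, 50, 51]
```

Jaw travel from the wheel (about 70 mm) and the jaw-to-pad gap both give 7 mm of spring compression, and the mould's end is at the stop. I'll let go and retreat.

Request:
{"method": "arm_command", "body": {"series": [[0.25, 0, 0, 0, 0, 0, 0], [0.35, 0, 0, 0, 0, 0, 0], [0.5, 0, 0, 0, 0, 0, 0], [0.6, 0, 0, 0, 0, 0, 0], [0.6, 0, 0, -1, 0, 0, 0], [0.6, 0, 0, -2, 0, 0, 0], [0.6, 0, 0, -3, 0, 0, 0], [0.6, 0, 0, -3, 0, 0, 0], [0.6, 0, 0, -3, 0, 0, 0], [0.6, 0, 0, -1, 0, 0, 0], [0.6, -2, -2, 0, 0, 0, 0], [0.6, -3, -2, 0, 0, 0, 0], [0.6, -3, -2, 0, 0, 0, 0], [0.6, -2, 0, 0, 0, 0, 0], [0.6, 0, 0, 0, 0, 0, 0], [0.6, 0, 0, 0, 0, 0, 0]]}}

```text
time: 21.9
tool_pos: [0.3528, -0.201, 0.2478]
ee_rot: [-3.141, -0.001, 1.39]
wrist_force: [-0.1, 0.6, -0.1]
width: 0.0564
```

```bash
python3 - <<'E'
from h import *
st()
s=eyes.snapshot("scene"); t=eyes.snapshot("top"); cv2.imwrite("pics/t6.png",t)
a=cv2.resize(s[120:270,230:430],None,fx=3,fy=3,interpolation=cv2.INTER_CUBIC)[:330]; b=cv2.resize(t[185:275,195:395],None,fx=3,fy=3,interpolation=cv2.INTER_CUBIC)
cv2.imwrite("pics/m6.png",np.vstack([a,b]))
E
python3 chk.py t6
```

```text
t 21.9 pos [ 0.3528 -0.201   0.2478] rpy [-3.1405e+00 -1.3000e-03  1.3899e+00] F [-0.1  0.6 -0.1] w 0.0564
t6
 key 14 [-0.0158  0.0624]
 red 45 [-0.0004  0.0446]
 green [8, 9, 10, 11, 12, 13, 14, 15, 16, 17, 18, 19, 20, 21, 22, 23, 24, 25, 26, 27, 28, 29, 30, 31, 32, 33, 34, 35, 36] red [39, 40, 41, 42, 43, 44, 45, 46, 47, 48, 49, 50, 51]
```

View pics/m6.png

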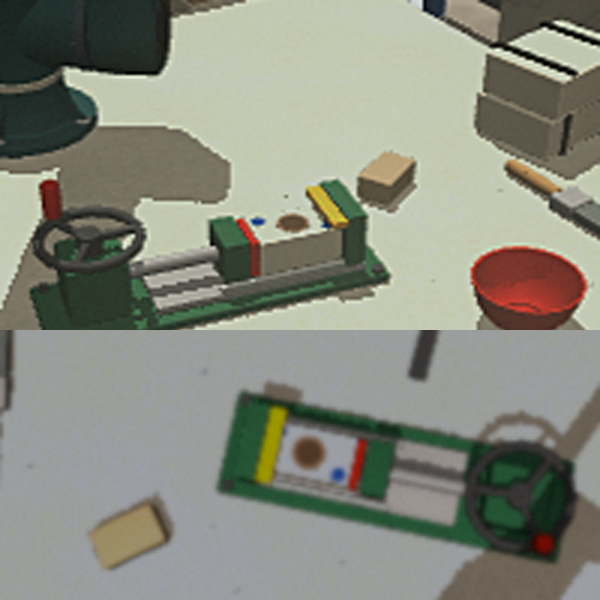

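The mould is clamped under the lip at scene crop (295,235), with the red pad against it at (248,248). The crank is free, and the offcut, bowl and brush are where they were. I'll hand in the job.

```bash
python3 -c "
from bench import job
print(job.close_job())"
```

```text
the job is handed in; nothing more can be done
None
```

The mould is clamped under the yellow lip against the stop, and I handed the job in at about 22 s of the 72 s allowed.

- **Placing:** I laid the mould in the channel keys up, about 1 mm off the centre line and within 0.5° of straight. The contact force was only a few newtons.
- **Clamping:** I wound the wheel about 840° clockwise by the crank. The wheel angle gives 70 mm of jaw travel.
- **Spring:** The camera's jaw-to-pad gap shows the pad pressed back about 6.9 mm, against 7.2 mm worked out from the wheel. The travel is 10 mm, so that is past half and not fully back.
- **After letting go:** The pad, jaw and mould readings were unchanged, and the wrist force was near zero. The offcut, bowl and brush looked unmoved in the last picture; the others weren't rechecked, but the arm never went near them.

**Disagreement:** the camera put the mould's centre about 1 mm short of the position touching the stop, which is within the calibration error. The stop contact itself is hidden under the lip, so I inferred it from the spring compression.

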